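# Slide a spoiled plate out of the drilling nest and off the edge into the scrap tray

## Robot

A 6-joint arm with a two-finger parallel gripper is mounted at the origin on a cart in front of the work surface, level with it; the furniture and walls round the work are solid. World frame = base frame: x ahead of the robot, y to its left, z up, the work surface at z = 0. Lengths are in m, angles in rad, forces in N, time in s.
With the tool pointing down it reaches from about 0.35 to 0.775 m from the base axis. Payload 5.5 kg.
Tool frame: the origin (TCP) lies at the very end of the fingers, on their centre line; the grasp point (between the pads) lies 19 mm behind it; z points along the fingers, y is the line along which they close (so a half turn about z gives the same grasp; the last joint's range is limited). The gripper opens to 85 mm and grips with 20 to 120 N. Pads are 22 mm wide; open, the fingers measure 114 mm over their backs; the gripper's body (76 mm by 85 mm) begins 54 mm behind the grasp point. The pads swing forward as they close: fully open they stand 13 mm farther back than shut.
Start: joints at [-1.371, 0.313, 0.046, 1.304, 0, 1.431], TCP at [0.192, -0.542, 0.231] pointing down, gripper open.
Joint ranges: [-2.76, 2.76], [-0.86, 1.69], [-1.03, 1.26], [-2.2, 2.34], [-1.47, 1.5], [-3.14, 3.14]. Speed limits (rad/s): [2.57, 2.57, 3.14, 3.14, 3.14, 3.14].

## Interface

Orientations are given as a unit quaternion [w, x, y, z].
In Python, from workcell import env, imaging, ticket gives the robot as it stands. The module is installed in compiled form; this text tells all that it offers.
- The arm moves only by the tool apply_moves, never from a script. Its argument "rows" is a list of rows, each an object with "xyz": the shift along the tool's x, y, z in mm, a list of three; "turn": the turn, a rotation vector about the tool's x, y, z in rad, a list of three; "grip": the opening, from 0 (shut) to 1 (fully open). A call has 1 to 12 rows; each row is the pose to reach, as a shift and turn from the pose commanded when the call began, along the tool's axes at that moment; what a row does not reach only later rows make up. A row lasts 1/12 s, in which the tool goes at most 41.7 mm and 7.16 degrees, less where a joint would pass 70% of its speed; a pose out of reach is approached as far as the arm can. A call with a gripper value outside its range is refused whole. The fingers move at their own pace and stop on an object; "force" is the grip in N (left out, the last holds). Time passes only in rows, so rows that repeat a pose let the fingers close. It gives the time, the measured TCP pose, the force, the opening and the grip force at its end, in the units of the state.
- env.get_state(): the state, without advancing time (a new reading comes with each control period).
- imaging.read_camera(name): name is "scene" or "top" or "wrist"; returns a dict with "color" (400x640x3 uint8, blue, green, red), "z_map" (400x640 float32, m along the optical axis (not along the pixel's ray), 0 where there is no reading), "camera_matrix" (3x3 intrinsics, pixels), "view" (4x4, takes a point from world to camera coordinates). Camera axes: x right, y down, z forward; pixel columns grow to the right and rows downward; lengths in m; the calibration is good to about 2 mm. A picture is of the moment at which its call begins.
- ticket.hand_in(): hands the job in; it is judged then, once.
The state is a dict: "clock": time; "joint_pos": joint angles; "qvel": joint speeds; "tau": joint torques, N m; "tcp_pos": TCP position; "orientation": TCP orientation; "wrist_force": force on the tool from outside, world axes, zero at the start; "ft_torque": the same for the moment, N m; "finger_gap": finger opening in m; "grip_force": force on a finger pad.
Only numpy, scipy, OpenCV 4.12 (cv2) and the standard library are available. Lean on these libraries where they do the work, as an engineer would, in place of code of your own. Each camera call takes 0.05 s, during which the arm holds its last target. There are 200 camera calls.

## Task

The drilled steel plate in the green-fenced nest is spoiled: press a fingertip lightly on its top and slide it flat out of the open front of the nest, past the spring plunger, then push it on over the lip at the edge of the worktop so that it drops into the blue scrap tray hanging below. Do not lift the plate, never load the plate or the nest with more than 20 N, and leave the little things standing round the nest where they are.

Things in the scene. Friction and masses are not known exactly. Their poses are not given: they have to be found in the camera images.
- plate: spoiled plate: bright steel, 80 (x) x 60 (y) x 6 mm, 0.15 to 0.26 kg; its four small holes are mere marks. Origin: centre of its underside, z up; its top is 6 mm above that. At the start it lies flat on the nest's bed, axes along the bed's, its rear (+x) side within 4 mm of the back stop. Oiled below (friction on the bed about 0.15); a fingertip grips its top well
- nest: nest's dark base, fixed, on feet 1 to 7 mm off the worktop: origin at its underside, x away from the open front, z up. Between its cheeks a bed 160 x 92 x 8 mm is clamped stiff, top 18 mm above the origin at x = 24 mm, where its cross hinge lies; it is pitched up to 2 degrees either way, differently each time, so the plate's way slopes. Its aluminium floor on thin rubber yields 0.05 mm per N
- nest_lip (a point): middle of the bed's front lip, on its top edge, where the plate drops off, about 15 mm out beyond the worktop's edge. Axes of the bed; the plate leaves along -x. From here back (+x): flat clear bed 0 to 70 mm; green fences 12 mm above the bed, at y = 30.5 to 46 mm on both sides, 70 to 160 mm; back stop, as high, 146 to 160 mm. The plate's top lies 6 mm below their tops, so no grip there
- plunger_nose (a point): where the spring plunger in the right-hand (-y) fence touches the plate: 92 mm behind the lip, at y = -30 mm. It presses the plate on the other fence with about 2.5 N, so dragging takes 2 to 4 N: a fingertip must press down with a steady 9 to 14 N and move slowly (about 15 mm/s) to carry the plate without slip. Touch down at under 10 mm/s; a millimetre of height changes the force by 5 to 10 N
- tray_back (a point): middle of the back (+x) rim of the blue open scrap tray, which is fixed and hung by this side against the worktop's front edge, below the nest's lip; the rim is 35 mm below the worktop. The tray reaches 170 mm from here along -x and 105 mm to either side along y, and is 90 mm deep, walls 3 mm; its inner floor is 87 mm below this point
- bottle: bystander: small boxwood pill bottle 28 mm across, 34 mm high, behind the nest; origin at the centre of its foot
- bench_block: bystander: round steel bench block 42 mm across, 20 mm high, to the right of the nest; origin at the centre of its underside
- loupe: bystander: black eyeglass 36 mm across, 31 mm high, to the left of the nest near the worktop's edge; origin at the centre of its underside
- round_tin: bystander: round grey tin 36 mm across, 19 mm high, to the right of the nest; origin at the centre of its underside

How it is judged:
On the way:
1. the plate has been slid flat along the bed out of the nest, past the plunger, its centre less than 60 mm behind the lip (x of plate in the frame of nest_lip below 0.06 m and z of plate in the frame of nest_lip above -0.004 m and angle between plate's own z axis and vertical below 0.12 rad), for 0.1 s.
At the end, for the whole second after the job is handed in: the plate lies at rest inside the scrap tray: its origin within the tray's outline and at least 25 mm below the tray's rim, slower than 20 mm/s (x of plate in the frame of tray_back between -0.17 and 0 m and y of plate in the frame of tray_back between -0.105 and 0.105 m and z of plate in the frame of tray_back between -0.095 and -0.025 m and linear speed of plate below 0.02 m/s); the robot touches nothing.
It fails at once if the plate is lifted: its underside more than 12 mm above the nest's bed (z of plate in the frame of nest_lip above 0.012 m).
It fails at once if the robot loads the plate with more than 20 N (contact force between any of the fingers, the arm and plate above 20 N).
It fails at once if the robot loads the nest with more than 20 N (contact force between any of the fingers, the arm and nest above 20 N).
It fails at once if a bystander (bottle, bench block, eyeglass, round tin) is moved by more than 15 mm (distance of any of bottle, bench_block, loupe, round_tin from where it was at the start of the episode above 0.015 m).
It also fails if it takes over 51 s, if anything falls off the work surface, if the arm or the gripper's body presses on something with over 40 N, if the wrist force passes 120 N, or if a joint passes its speed limit or range.

## Working session

There is one attempt and no reset: what is moved stays moved. The work goes in short steps, Python scripts to look and compute and a tool call to move; the robot and the scene stay as the last step left them, time stands still between calls to the robot, and variables do not carry over. Pictures are saved under pics/ and viewed, at most 10 in all, crops included, and the job is handed in when it is done.

Besides the shell and the picture viewer there is one more tool, called after "Emit:" as name([rows], argument=value, ...), one row to a line, values as JSON. apply_moves: Moves the arm, as the interface text tells. Its arguments: {"type":"object","properties":{"rows":{"type":"array"},"force":{"type":"number"}},"required":["rows"]}

```bash
mkdir -p pics; cat > h.py <<'E'
from workcell import env, imaging, ticket
import numpy as np, cv2
def cam(n):
    c=imaging.read_camera(n); return c
def pts(c):
    K=np.array(c["camera_matrix"]);V=np.array(c["view"]);z=c["z_map"]
    u,v=np.meshgrid(np.arange(640),np.arange(400))
    p=np.stack([(u-K[0,2])/K[0,0]*z,(v-K[1,2])/K[1,1]*z,z],-1)
    return (p-V[:3,3])@V[:3,:3]
E
python3 - <<'E'
from h import *
c=cam("top");d=cam("scene")
cv2.imwrite("pics/top.png",c["color"]);cv2.imwrite("pics/scene.png",d["color"])
np.savez("top.npz",**c);np.savez("scene.npz",**d)
print(c["camera_matrix"],c["view"]);print(env.get_state())
E
```

```text
[[471.10750458   0.         325.45917862]
 [  0.         471.10750458 199.01800996]
 [  0.           0.           1.        ]] [[ 0.01759454 -0.99981741 -0.00745564 -0.11404421]
 [-0.98706969 -0.01618102 -0.15947289  0.47749917]
 [ 0.15932313  0.01016509 -0.98717416  0.92994371]
 [ 0.          0.          0.          1.        ]]
{'clock': 0.1, 'joint_pos': array([-1.37059070e+00,  3.13944585e-01,  4.51055019e-02,  1.30358595e+00,
        1.13934009e-05,  1.43120950e+00]), 'qvel': array([-0.00039189, -0.00126415,  0.00350692,  0.00125459,  0.00067918,
        0.00055226]), 'tau': array([ 3.24083601e-03, -4.81726313e+01,  2.99243456e+01,  1.27791447e-02,
       -4.15325758e-05,  2.03296047e-07]), 'tcp_pos': array([ 0.19155509, -0.54168567,  0.23049234]), 'orientation': array([-8.14149772e-04,  9.85601993e-01,  1.69080008e-01, -1.89846341e-05]), 'wrist_force': array([0.61586067, 0.46562791, 0.02211056]), 'ft_torque': array([ 0.0450661 ,  0.01145993, -0.03753962]), 'grip_force': 0.0, 'finger_gap': 0.08512611712594305}
```

View pics/top.png

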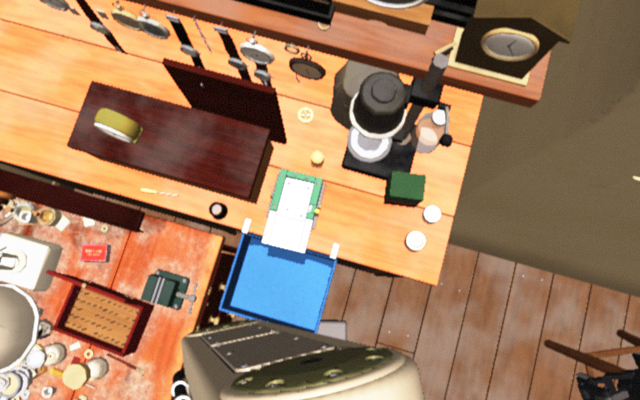

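View pics/scene.png

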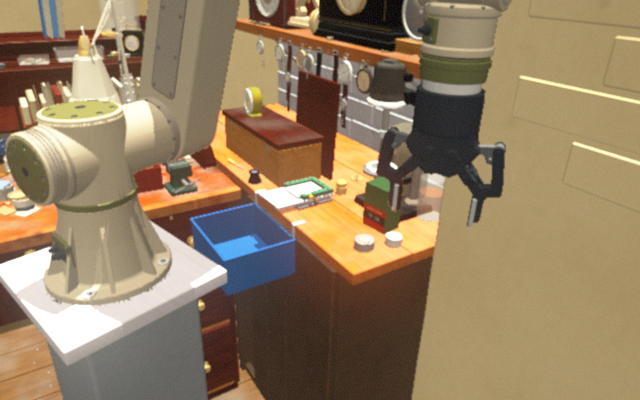

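```bash
python3 - <<'E'
from h import *
c=dict(np.load("top.npz"));im=c["color"];P=pts(c)
cv2.imwrite("pics/crop.png",cv2.resize(im[150:270,230:350],None,fx=5,fy=5,interpolation=cv2.INTER_CUBIC))
hsv=cv2.cvtColor(im,cv2.COLOR_BGR2HSV)
g=cv2.inRange(hsv,(60,70,60),(90,255,255));g[:, :255]=0;g[:,335:]=0;g[:160]=0;g[225:]=0
q=P[g>0];print("green",len(q),q.min(0),q.max(0),np.median(q,0))
r=cv2.minAreaRect((q[:,:2]*1000).astype(np.float32));print(r,cv2.boxPoints(r))
w=cv2.inRange(hsv,(0,0,190),(180,40,255));w[:, :255]=0;w[:,325:]=0;w[:165]=0;w[256:]=0
q=P[w>0];r=cv2.minAreaRect((q[:,:2]*1000).astype(np.float32));print("white",len(q),r,cv2.boxPoints(r),np.percentile(q[:,2],[2,25,50,75,98]))
b=cv2.inRange(hsv,(100,150,80),(125,255,255));b[:225]=0;q=P[b>0];q=q[(q[:,2]>-.06)&(q[:,2]<0)]
r=cv2.minAreaRect((q[:,:2]*1000).astype(np.float32));print("blue",len(q),r,cv2.boxPoints(r),np.median(q[:,2]))
for u,v in [(218,210),(317,158),(416,240),(432,213),(405,188),(420,130),(255,150),(290,120),(240,140),(340,200),(240,215)]:print(u,v,P[v,u])
E
```

```text
green 609 [ 0.32516998 -0.11574992  0.02421732] [0.54320427 0.00871857 0.9933143 ] [ 0.50347666 -0.04980569  0.02942638]
((432.7618408203125, -49.469512939453125), (227.4180908203125, 110.26042175292969), 5.768804550170898) [[ 314.08728    -6.047923]
 [ 325.17004  -115.74995 ]
 [ 551.4364    -92.891106]
 [ 540.35364    16.81092 ]]
white 2726 ((435.32080078125, -61.97051239013672), (164.1293182373047, 182.10794067382812), 73.99565887451172) [[ 325.16995  -115.74991 ]
 [ 500.2195   -165.95892 ]
 [ 545.4717     -8.191116]
 [ 370.4221     42.0179  ]] [0.00479027 0.01807692 0.02043359 0.02344959 0.02768271]
blue 598 ((304.61248779296875, -5.682487487792969), (215.76022338867188, 174.69174194335938), 75.03280639648438) [[ 192.36816  -87.34418]
 [ 361.1333  -132.4611 ]
 [ 416.8568    75.9792 ]
 [ 248.09167  121.09613]] -0.03439217396590996
218 210 [0.45434688 0.11648034 0.02747609]
317 158 [ 0.56686175 -0.08661592  0.0330979 ]
416 240 [ 0.39978605 -0.29383978  0.01983157]
432 213 [ 0.45692598 -0.32853822  0.01641039]
405 188 [ 0.49321873 -0.25921831  0.10066559]
420 130 [ 0.60942105 -0.2896554   0.10087787]
255 150 [0.5580313  0.02912445 0.12301462]
290 120 [ 6.60009662e-01 -2.45439414e-02 -1.80149429e-05]
240 140 [0.5765028  0.05812502 0.12569528]
340 200 [ 0.48419085 -0.13663733 -0.00200944]
240 215 [0.44791502 0.0753882  0.00128074]
```

View pics/crop.png

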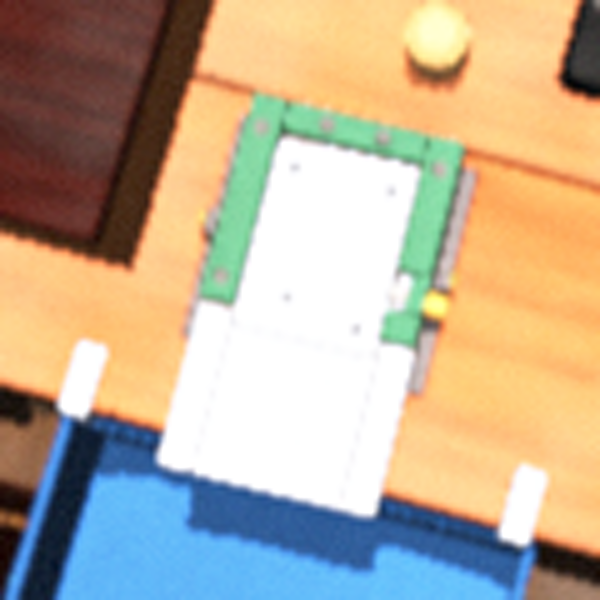

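```bash
python3 - <<'E'
from h import *
from scipy.spatial.transform import Rotation as R
c=dict(np.load("top.npz"));P=pts(c);K=c["camera_matrix"];V=c["view"]
def ray(u,v,z):
    d=V[:3,:3].T@np.array([(u-K[0,2])/K[0,0],(v-K[1,2])/K[1,1],1]);o=-V[:3,:3].T@V[:3,3]
    return (o+d*(z-o[2])/d[2])*1000
cr=lambda x,y,z:ray(230+(x+.5)/5-.5,150+(y+.5)/5-.5,z)
lipL=cr(158,463,.02);lipR=cr(378,517,.02);print("lip",lipL,lipR,np.linalg.norm(lipL-lipR))
gl=cr(255,95,.032);gr=cr(464,145,.032);print("green back",gl,gr,np.linalg.norm(gl-gr))
mid=(lipL+lipR)/2;a=(gl+gr)/2-mid;print("yaw axis",np.degrees(np.arctan2(a[1],a[0])),np.hypot(*a[:2]),"yaw lip",np.degrees(np.arctan2(*(lipL-lipR)[[1,0]]))-90, "green",np.degrees(np.arctan2(*(gl-gr)[[1,0]]))-90)
for p in [(278,135),(422,168),(375,350),(230,322),(295,168),(391,190),(287,297),(357,329)]:print(p,cr(*p,.025))
th=np.arctan2(a[1],a[0]);ex=np.array([np.cos(th),np.sin(th)]);ey=np.array([-ex[1],ex[0]])
L=(P[...,:2]*1000-mid[:2]);x=L@ex;y=L@ey;z=P[...,2]*1000
for n,lo,hi,yy in [("bed",6,60,38),("plate",70,138,24)]:
    m=(x>lo)&(x<hi)&(abs(y)<yy)&(z>5)&(z<45);A=np.c_[x[m]-(0 if n=="bed" else 104),np.ones(m.sum())];s=np.linalg.lstsq(A,z[m],rcond=None);print(n,m.sum(),s[0],np.std(z[m]-A@s[0]))
for i in range(0,165,10):
    m=(abs(x-i)<5)&(abs(y)<24);print(i,m.sum(),np.round(np.median(z[m]),1),end="; ")
m=(z>80)&(abs(x-80)<120)&(y>0)&(y<200);print("box ymin",np.percentile(y[m],[0.5,2]),x[m].min(),np.median(z[m]))
s=env.get_state();print(R.from_quat(s["orientation"][[1,2,3,0]]).as_matrix())
E
```

```text
lip [389.79455379  25.3271153   20.        ] [369.1939052  -66.06734697  20.        ] 93.68742954539167
green back [543.18140589 -10.95594171  32.        ] [523.26428256 -98.72583465  32.        ] 90.00136614802547
yaw axis -12.638457434543175 157.5459334014006 yaw lip -12.702396528773264 green -12.785282870166
(278, 135) [527.7354156  -20.42089929  25.        ]
(422, 168) [514.60063995 -81.19750152  25.        ]
(375, 350) [437.62926956 -63.40134368  25.        ]
(230, 322) [448.29786804  -2.97992028  25.        ]
(295, 168) [513.7421163  -27.98757525  25.        ]
(391, 190) [505.02351968 -68.43416079  25.        ]
(287, 297) [459.14955335 -26.30493157  25.        ]
(357, 329) [446.25254869 -55.72732116  25.        ]
bed 948 [-1.30177073e-02  1.90479386e+01] 1.7090112510071642
plate 736 [-1.62466207e-02  2.36039755e+01] 1.7372479821172522
0 143 -119.6; 10 112 18.9; 20 110 18.9; 30 112 18.8; 40 110 18.3; 50 109 18.8; 60 117 19.2; 70 112 24.4; 80 109 24.0; 90 109 23.8; 100 111 23.5; 110 108 23.7; 120 109 23.3; 130 104 23.4; 140 101 22.1; 150 124 28.9; 160 46 28.1; box ymin [71.90766484 74.06086661] 70.6608870009009 122.3834554006986
[[ 9.42823901e-01  3.33291155e-01 -3.12735487e-04]
 [ 3.33291217e-01 -9.42822576e-01  1.59843543e-03]
 [ 2.37890314e-04 -1.61127512e-03 -9.99998674e-01]]
```

Emit:
apply_moves([
  {"xyz": [38, -30, 0], "turn": [0, 0, 0.1], "grip": 0},
  {"xyz": [70, -56, 0], "turn": [0, 0, 0.2], "grip": 0},
  {"xyz": [102, -82, 0], "turn": [0, 0, 0.3], "grip": 0},
  {"xyz": [134, -108, 0], "turn": [0, 0, 0.4], "grip": 0},
  {"xyz": [166, -134, 0], "turn": [0, 0, 0.5], "grip": 0},
  {"xyz": [198, -160, 0], "turn": [0, 0, 0.562], "grip": 0},
  {"xyz": [230, -186, 0], "turn": [0, 0, 0.562], "grip": 0},
  {"xyz": [262, -211, 0], "turn": [0, 0, 0.562], "grip": 0},
  {"xyz": [294, -236, 0], "turn": [0, 0, 0.562], "grip": 0},
  {"xyz": [326, -262, 0], "turn": [0, 0, 0.562], "grip": 0},
  {"xyz": [358, -288, 0], "turn": [0, 0, 0.562], "grip": 0},
  {"xyz": [390, -313, 0], "turn": [0, 0, 0.562], "grip": 0},
], force=20)

```text
clock: 1.1
tcp_pos: [0.4553, -0.115, 0.2311]
orientation: [0.0, 0.994, -0.111, -0.0]
wrist_force: [0.6, -0.6, 0.0]
finger_gap: 0.0
grip_force: 0.0
```

Emit:
apply_moves([
  {"xyz": [9, -26, 0], "turn": [0, 0, 0], "grip": 0},
  {"xyz": [18, -52, 10], "turn": [0, 0, 0], "grip": 0},
  {"xyz": [27, -70, 30], "turn": [0, 0, 0], "grip": 0},
  {"xyz": [27, -78, 55], "turn": [0, 0, 0], "grip": 0},
  {"xyz": [27, -78, 85], "turn": [0, 0, 0], "grip": 0},
  {"xyz": [27, -78, 115], "turn": [0, 0, 0], "grip": 0},
  {"xyz": [27, -78, 140], "turn": [0, 0, 0], "grip": 0},
  {"xyz": [27, -78, 150], "turn": [0, 0, 0], "grip": 0},
  {"xyz": [27, -78, 150], "turn": [0, 0, 0], "grip": 0},
  {"xyz": [27, -78, 150], "turn": [0, 0, 0], "grip": 0},
])

```text
clock: 1.93
tcp_pos: [0.4984, -0.0471, 0.0815]
orientation: [-0.0, 0.994, -0.111, -0.0]
wrist_force: [0.7, 0.4, 0.9]
finger_gap: 0.0002
grip_force: 0.0
```

```bash
python3 - <<'E'
from h import *
c=cam("wrist");cv2.imwrite("pics/w1.png",c["color"]);np.savez("w1.npz",**c)
s=env.get_state();print(s)
K=np.array(c["camera_matrix"]);V=np.array(c["view"])
def pr(p):
    q=V[:3,:3]@p+V[:3,3];q=K@q;return q[:2]/q[2]
print("tcp",pr(s["tcp_pos"]),"target",pr(np.array([.4986,-.0465,.0236])))
E
```

```text
{'clock': 1.9833, 'joint_pos': array([-2.54629033e-01,  2.70333662e-01, -3.97029009e-01,  9.02075271e-01,
       -6.81377019e-05,  3.10930759e+00]), 'qvel': array([-0.00138181, -0.01586645,  0.01839577, -0.00212665,  0.00089225,
        0.00014797]), 'tau': array([ 6.65983278e-02, -4.05905306e+01,  2.49694794e+01,  6.24895957e-02,
        1.79908264e-03, -1.64416304e-05]), 'tcp_pos': array([ 0.49930321, -0.0473137 ,  0.08239447]), 'orientation': array([ 1.30819920e-04,  9.93826525e-01, -1.10943122e-01,  6.67344585e-04]), 'wrist_force': array([0.48020223, 0.56099571, 0.76215332]), 'ft_torque': array([ 0.02065675, -0.02179264,  0.01778318]), 'grip_force': 0.0, 'finger_gap': -7.126868193973989e-05}
tcp [319.49795519 258.65743371] target [318.2280544  218.05843632]
```

View pics/w1.png

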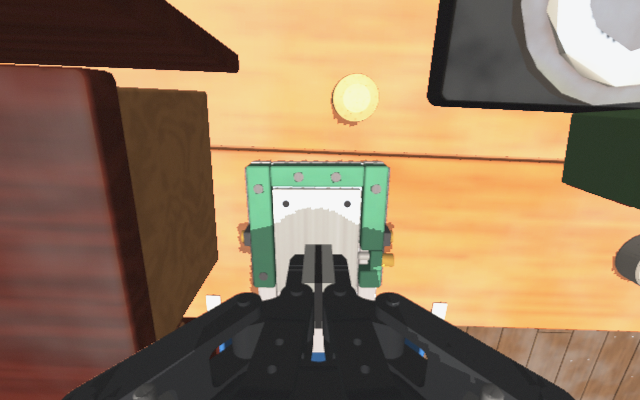

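Emit:
apply_moves([
  {"xyz": [0, 0, -20], "turn": [0, 0, 0], "grip": 0},
  {"xyz": [0, 0, -45], "turn": [0, 0, -0.1], "grip": 0},
  {"xyz": [0, 0, -60], "turn": [0, 0, -0.22], "grip": 0},
  {"xyz": [0, 0, -60], "turn": [0, 0, -0.34], "grip": 0},
  {"xyz": [0, 0, -60], "turn": [0, 0, -0.46], "grip": 0},
  {"xyz": [0, 0, -60], "turn": [0, 0, -0.58], "grip": 0},
  {"xyz": [0, 0, -60], "turn": [0, 0, -0.7], "grip": 0},
  {"xyz": [0, 0, -60], "turn": [0, 0, -0.82], "grip": 0},
  {"xyz": [0, 0, -60], "turn": [0, 0, -0.94], "grip": 0},
  {"xyz": [0, 0, -60], "turn": [0, 0, -1.06], "grip": 0},
  {"xyz": [0, 0, -60], "turn": [0, 0, -1.18], "grip": 0},
  {"xyz": [0, 0, -60], "turn": [0, 0, -1.3], "grip": 0},
])

```text
clock: 2.98
tcp_pos: [0.4999, -0.0475, 0.1437]
orientation: [0.002, 0.857, 0.516, 0.001]
wrist_force: [-0.6, 0.9, -0.4]
finger_gap: 0.0001
grip_force: 0.0
```

Emit:
apply_moves([
  {"xyz": [0, 0, 0], "turn": [0, 0, -0.1], "grip": 0},
  {"xyz": [0, 0, 10], "turn": [0, 0, -0.2], "grip": 0},
  {"xyz": [0, 0, 25], "turn": [0, 0, -0.271], "grip": 0},
  {"xyz": [0, 0, 45], "turn": [0, 0, -0.271], "grip": 0},
  {"xyz": [0, 0, 65], "turn": [0, 0, -0.271], "grip": 0},
  {"xyz": [0, 0, 80], "turn": [0, 0, -0.271], "grip": 0},
  {"xyz": [0, 0, 92], "turn": [0, 0, -0.271], "grip": 0},
  {"xyz": [0, 0, 100], "turn": [0, 0, -0.271], "grip": 0},
  {"xyz": [0, 0, 105], "turn": [0, 0, -0.271], "grip": 0},
  {"xyz": [0, 0, 107], "turn": [0, 0, -0.271], "grip": 0},
  {"xyz": [0, 0, 108], "turn": [0, 0, -0.271], "grip": 0},
  {"xyz": [0, 0, 108], "turn": [0, 0, -0.271], "grip": 0},
])

```text
clock: 3.98
tcp_pos: [0.4992, -0.0472, 0.034]
orientation: [0.001, 0.781, 0.624, 0.0]
wrist_force: [-0.3, 0.4, -0.1]
finger_gap: -0.0
grip_force: 0.0
```

Emit:
apply_moves([
  {"xyz": [0, 0, 0.6], "turn": [0, 0, 0], "grip": 0},
  {"xyz": [0, 0, 1.2], "turn": [0, 0, 0], "grip": 0},
  {"xyz": [0, 0, 1.8], "turn": [0, 0, 0], "grip": 0},
  {"xyz": [0, 0, 2.4], "turn": [0, 0, 0], "grip": 0},
  {"xyz": [0, 0, 3.0], "turn": [0, 0, 0], "grip": 0},
  {"xyz": [0, 0, 3.6], "turn": [0, 0, 0], "grip": 0},
  {"xyz": [0, 0, 4.2], "turn": [0, 0, 0], "grip": 0},
  {"xyz": [0, 0, 4.8], "turn": [0, 0, 0], "grip": 0},
  {"xyz": [0, 0, 5.4], "turn": [0, 0, 0], "grip": 0},
  {"xyz": [0, 0, 6.0], "turn": [0, 0, 0], "grip": 0},
  {"xyz": [0, 0, 6.5], "turn": [0, 0, 0], "grip": 0},
  {"xyz": [0, 0, 7.0], "turn": [0, 0, 0], "grip": 0},
])

```text
clock: 4.98
tcp_pos: [0.4985, -0.047, 0.0262]
orientation: [0.0, 0.781, 0.624, -0.0]
wrist_force: [-1.1, -0.3, 0.5]
finger_gap: 0.0002
grip_force: 0.0
```

Emit:
apply_moves([
  {"xyz": [0, 0, 0.4], "turn": [0, 0, 0], "grip": 0},
  {"xyz": [0, 0, 0.8], "turn": [0, 0, 0], "grip": 0},
  {"xyz": [0, 0, 1.2], "turn": [0, 0, 0], "grip": 0},
  {"xyz": [0, 0, 1.5], "turn": [0, 0, 0], "grip": 0},
  {"xyz": [0, 0, 1.5], "turn": [0, 0, 0], "grip": 0},
])

```text
clock: 5.4
tcp_pos: [0.4985, -0.047, 0.0249]
orientation: [0.0, 0.781, 0.624, -0.0]
wrist_force: [-1.0, 0.4, 0.4]
finger_gap: 0.0001
grip_force: 0.5
```

Emit:
apply_moves([
  {"xyz": [0, 0, 0.3], "turn": [0, 0, 0], "grip": 0},
  {"xyz": [0, 0, 0.6], "turn": [0, 0, 0], "grip": 0},
  {"xyz": [0, 0, 0.9], "turn": [0, 0, 0], "grip": 0},
  {"xyz": [0, 0, 1.2], "turn": [0, 0, 0], "grip": 0},
  {"xyz": [0, 0, 1.2], "turn": [0, 0, 0], "grip": 0},
])

```text
clock: 5.82
tcp_pos: [0.499, -0.0471, 0.0244]
orientation: [0.0, 0.781, 0.624, 0.0]
wrist_force: [-1.9, 0.7, 8.5]
finger_gap: -0.0002
grip_force: 3.8
```

Emit:
apply_moves([
  {"xyz": [0, 0, 0.2], "turn": [0, 0, 0], "grip": 0},
  {"xyz": [0, 0, 0.35], "turn": [0, 0, 0], "grip": 0},
  {"xyz": [0, 0, 0.35], "turn": [0, 0, 0], "grip": 0},
  {"xyz": [0, -1, 0.35], "turn": [0, 0, 0], "grip": 0},
  {"xyz": [0, -2, 0.35], "turn": [0, 0, 0], "grip": 0},
  {"xyz": [0, -3, 0.35], "turn": [0, 0, 0], "grip": 0},
  {"xyz": [0, -4, 0.3], "turn": [0, 0, 0], "grip": 0},
  {"xyz": [0, -5, 0.3], "turn": [0, 0, 0], "grip": 0},
])

```text
clock: 6.48
tcp_pos: [0.4961, -0.0465, 0.0246]
orientation: [0.002, 0.781, 0.624, 0.002]
wrist_force: [2.1, 0.2, 5.7]
finger_gap: -0.0003
grip_force: 2.8
```

Emit:
apply_moves([
  {"xyz": [0, 0, 0.25], "turn": [0, 0, 0], "grip": 0},
  {"xyz": [0, 0, 0.5], "turn": [0, 0, 0], "grip": 0},
  {"xyz": [0, 0, 0.7], "turn": [0, 0, 0], "grip": 0},
  {"xyz": [0, 0, 0.7], "turn": [0, 0, 0], "grip": 0},
])

```text
clock: 6.82
tcp_pos: [0.4958, -0.0464, 0.0243]
orientation: [0.002, 0.781, 0.624, 0.001]
wrist_force: [-0.9, 0.0, 9.9]
finger_gap: 0.0001
grip_force: 5.2
```

Emit:
apply_moves([
  {"xyz": [0, 0, 0.2], "turn": [0, 0, 0], "grip": 0},
  {"xyz": [0, -1, 0.2], "turn": [0, 0, 0], "grip": 0},
  {"xyz": [0, -2, 0.2], "turn": [0, 0, 0], "grip": 0},
  {"xyz": [0, -3, 0.2], "turn": [0, 0, 0], "grip": 0},
  {"xyz": [0, -4, 0.2], "turn": [0, 0, 0], "grip": 0},
  {"xyz": [0, -5, 0.2], "turn": [0, 0, 0], "grip": 0},
])

```text
clock: 7.32
tcp_pos: [0.4924, -0.0457, 0.0244]
orientation: [0.003, 0.781, 0.624, 0.002]
wrist_force: [2.8, -0.3, 9.5]
finger_gap: 0.0002
grip_force: 4.6
```

```bash
cat >> h.py <<'E'
def look(tag):
    c=cam("wrist");cv2.imwrite(f"pics/{tag}.png",c["color"][150:400,150:490]);s=env.get_state();print(s["clock"],s["tcp_pos"],s["wrist_force"])
E
python3 -c "
from h import *
look('w2')"
```

```text
7.3667 [ 0.49205549 -0.04558568  0.02441462] [ 1.33597509 -0.64674925 10.42466831]
```

View pics/w2.png

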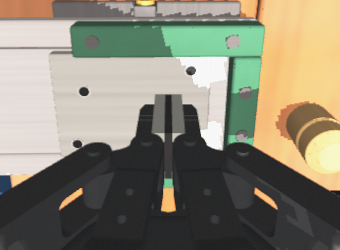

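Emit:
apply_moves([
  {"xyz": [0, -1, 0.1], "turn": [0, 0, 0], "grip": 0},
  {"xyz": [0, -2.2, 0.2], "turn": [0, 0, 0], "grip": 0},
  {"xyz": [0, -3.4, 0.2], "turn": [0, 0, 0], "grip": 0},
  {"xyz": [0, -4.6, 0.2], "turn": [0, 0, 0], "grip": 0},
  {"xyz": [0, -5.8, 0.2], "turn": [0, 0, 0], "grip": 0},
  {"xyz": [0, -7, 0.15], "turn": [0, 0, 0], "grip": 0},
  {"xyz": [0, -8.2, 0.15], "turn": [0, 0, 0], "grip": 0},
  {"xyz": [0, -9.4, 0.15], "turn": [0, 0, 0], "grip": 0},
])

```text
clock: 8.03
tcp_pos: [0.4836, -0.0436, 0.0245]
orientation: [0.003, 0.781, 0.624, 0.003]
wrist_force: [2.7, -0.8, 11.0]
finger_gap: 0.0001
grip_force: 5.2
```

Emit:
apply_moves([
  {"xyz": [0, -1.2, 0], "turn": [0, 0, 0], "grip": 0},
  {"xyz": [0, -2.4, 0], "turn": [0, 0, 0], "grip": 0},
  {"xyz": [0, -3.6, 0], "turn": [0, 0, 0], "grip": 0},
  {"xyz": [0, -4.8, 0], "turn": [0, 0, 0], "grip": 0},
  {"xyz": [0, -6, -0.05], "turn": [0, 0, 0], "grip": 0},
  {"xyz": [0, -7.2, -0.05], "turn": [0, 0, 0], "grip": 0},
  {"xyz": [0, -8.4, -0.05], "turn": [0, 0, 0], "grip": 0},
  {"xyz": [0, -9.6, -0.1], "turn": [0, 0, 0], "grip": 0},
  {"xyz": [0, -10.8, -0.1], "turn": [0, 0, 0], "grip": 0},
  {"xyz": [0, -12, -0.1], "turn": [0, 0, 0], "grip": 0},
])

```text
clock: 8.87
tcp_pos: [0.472, -0.041, 0.0247]
orientation: [0.003, 0.781, 0.624, 0.003]
wrist_force: [3.1, -0.0, 11.0]
finger_gap: -0.0001
grip_force: 5.5
```

Emit:
apply_moves([
  {"xyz": [0, -1.2, 0], "turn": [0, 0, 0], "grip": 0},
  {"xyz": [0, -2.4, 0], "turn": [0, 0, 0], "grip": 0},
  {"xyz": [0, -3.6, 0], "turn": [0, 0, 0], "grip": 0},
  {"xyz": [0, -4.8, 0], "turn": [0, 0, 0], "grip": 0},
  {"xyz": [0, -6, -0.05], "turn": [0, 0, 0], "grip": 0},
  {"xyz": [0, -7.2, -0.05], "turn": [0, 0, 0], "grip": 0},
  {"xyz": [0, -8.4, -0.05], "turn": [0, 0, 0], "grip": 0},
  {"xyz": [0, -9.6, -0.1], "turn": [0, 0, 0], "grip": 0},
  {"xyz": [0, -10.8, -0.1], "turn": [0, 0, 0], "grip": 0},
  {"xyz": [0, -12, -0.1], "turn": [0, 0, 0], "grip": 0},
  {"xyz": [0, -13.2, -0.1], "turn": [0, 0, 0], "grip": 0},
  {"xyz": [0, -14.4, -0.1], "turn": [0, 0, 0], "grip": 0},
])

```text
clock: 9.87
tcp_pos: [0.4582, -0.0379, 0.0249]
orientation: [0.003, 0.781, 0.624, 0.003]
wrist_force: [2.7, -0.2, 12.3]
finger_gap: 0.0001
grip_force: 5.8
```

```bash
python3 -c "
from h import *
look('w3')"
```

```text
9.9167 [ 0.45779932 -0.03780396  0.02479322] [ 1.7835423   0.19825026 11.90758245]
```

View pics/w3.png

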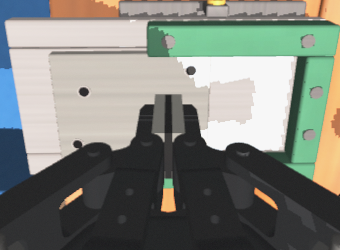

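Emit:
apply_moves([
  {"xyz": [0, -1.2, 0], "turn": [0, 0, 0], "grip": 0},
  {"xyz": [0, -2.4, -0.05], "turn": [0, 0, 0], "grip": 0},
  {"xyz": [0, -3.6, -0.1], "turn": [0, 0, 0], "grip": 0},
  {"xyz": [0, -4.8, -0.1], "turn": [0, 0, 0], "grip": 0},
  {"xyz": [0, -6, -0.1], "turn": [0, 0, 0], "grip": 0},
  {"xyz": [0, -7.2, -0.15], "turn": [0, 0, 0], "grip": 0},
  {"xyz": [0, -8.4, -0.15], "turn": [0, 0, 0], "grip": 0},
  {"xyz": [0, -9.6, -0.2], "turn": [0, 0, 0], "grip": 0},
  {"xyz": [0, -10.8, -0.2], "turn": [0, 0, 0], "grip": 0},
  {"xyz": [0, -12, -0.25], "turn": [0, 0, 0], "grip": 0},
  {"xyz": [0, -13.2, -0.25], "turn": [0, 0, 0], "grip": 0},
  {"xyz": [0, -14.4, -0.25], "turn": [0, 0, 0], "grip": 0},
])

```text
clock: 10.92
tcp_pos: [0.4438, -0.0348, 0.025]
orientation: [0.003, 0.781, 0.624, 0.002]
wrist_force: [1.3, 0.5, 12.6]
finger_gap: 0.0003
grip_force: 6.3
```

Emit:
apply_moves([
  {"xyz": [0, -1.2, 0], "turn": [0, 0, 0], "grip": 0},
  {"xyz": [0, -2.4, 0], "turn": [0, 0, 0], "grip": 0},
  {"xyz": [0, -3.6, 0], "turn": [0, 0, 0], "grip": 0},
  {"xyz": [0, -4.8, -0.05], "turn": [0, 0, 0], "grip": 0},
  {"xyz": [0, -6, -0.05], "turn": [0, 0, 0], "grip": 0},
  {"xyz": [0, -7.2, -0.1], "turn": [0, 0, 0], "grip": 0},
  {"xyz": [0, -8.4, -0.1], "turn": [0, 0, 0], "grip": 0},
  {"xyz": [0, -9.6, -0.15], "turn": [0, 0, 0], "grip": 0},
  {"xyz": [0, -10.8, -0.15], "turn": [0, 0, 0], "grip": 0},
  {"xyz": [0, -12, -0.15], "turn": [0, 0, 0], "grip": 0},
])

```text
clock: 11.75
tcp_pos: [0.4322, -0.0322, 0.0252]
orientation: [0.003, 0.781, 0.624, 0.002]
wrist_force: [1.9, -0.6, 12.1]
finger_gap: -0.0005
grip_force: 6.4
```

Emit:
apply_moves([
  {"xyz": [0, -1.2, 0], "turn": [0, 0, 0], "grip": 0},
  {"xyz": [0, -2.4, 0], "turn": [0, 0, 0], "grip": 0},
  {"xyz": [0, -3.6, -0.05], "turn": [0, 0, 0], "grip": 0},
  {"xyz": [0, -4.8, -0.05], "turn": [0, 0, 0], "grip": 0},
  {"xyz": [0, -6, -0.1], "turn": [0, 0, 0], "grip": 0},
  {"xyz": [0, -7.2, -0.1], "turn": [0, 0, 0], "grip": 0},
  {"xyz": [0, -8.4, -0.15], "turn": [0, 0, 0], "grip": 0},
  {"xyz": [0, -9.6, -0.15], "turn": [0, 0, 0], "grip": 0},
  {"xyz": [0, -10.8, -0.2], "turn": [0, 0, 0], "grip": 0},
  {"xyz": [0, -12, -0.2], "turn": [0, 0, 0], "grip": 0},
  {"xyz": [0, -13.2, -0.2], "turn": [0, 0, 0], "grip": 0},
  {"xyz": [0, -14.4, -0.2], "turn": [0, 0, 0], "grip": 0},
])

```text
clock: 12.75
tcp_pos: [0.4182, -0.0291, 0.0253]
orientation: [0.003, 0.781, 0.624, 0.002]
wrist_force: [1.9, -0.6, 12.8]
finger_gap: 0.0003
grip_force: 6.4
```

Emit:
apply_moves([
  {"xyz": [0, -1.2, 0], "turn": [0, 0, 0], "grip": 0},
  {"xyz": [0, -2.4, 0], "turn": [0, 0, 0], "grip": 0},
  {"xyz": [0, -3.6, -0.05], "turn": [0, 0, 0], "grip": 0},
  {"xyz": [0, -4.8, -0.05], "turn": [0, 0, 0], "grip": 0},
  {"xyz": [0, -6, -0.1], "turn": [0, 0, 0], "grip": 0},
  {"xyz": [0, -7.2, -0.1], "turn": [0, 0, 0], "grip": 0},
  {"xyz": [0, -8.4, -0.15], "turn": [0, 0, 0], "grip": 0},
  {"xyz": [0, -9.6, -0.15], "turn": [0, 0, 0], "grip": 0},
  {"xyz": [0, -10.8, -0.2], "turn": [0, 0, 0], "grip": 0},
  {"xyz": [0, -12, -0.2], "turn": [0, 0, 0], "grip": 0},
  {"xyz": [0, -13.2, -0.2], "turn": [0, 0, 0], "grip": 0},
  {"xyz": [0, -14.4, -0.2], "turn": [0, 0, 0], "grip": 0},
])

```text
clock: 13.75
tcp_pos: [0.4041, -0.0259, 0.0255]
orientation: [0.003, 0.781, 0.624, 0.002]
wrist_force: [1.4, -1.5, 13.2]
finger_gap: 0.0001
grip_force: 6.5
```

```bash
python3 -c "
from h import *
look('w4')"
```

```text
13.8 [ 0.40384075 -0.02584571  0.02543635] [ 2.94640283  0.02418028 14.04773172]
```

View pics/w4.png

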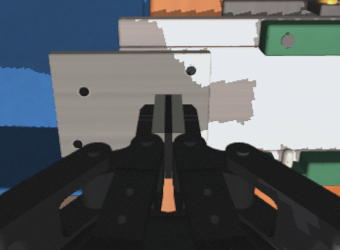

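Emit:
apply_moves([
  {"xyz": [0, -1.2, -0.05], "turn": [0, 0, 0], "grip": 0},
  {"xyz": [0, -2.4, -0.1], "turn": [0, 0, 0], "grip": 0},
  {"xyz": [0, -3.6, -0.15], "turn": [0, 0, 0], "grip": 0},
  {"xyz": [0, -4.8, -0.2], "turn": [0, 0, 0], "grip": 0},
  {"xyz": [0, -6, -0.25], "turn": [0, 0, 0], "grip": 0},
  {"xyz": [0, -7.2, -0.3], "turn": [0, 0, 0], "grip": 0},
  {"xyz": [0, -8.4, -0.35], "turn": [0, 0, 0], "grip": 0},
  {"xyz": [0, -9.6, -0.4], "turn": [0, 0, 0], "grip": 0},
  {"xyz": [0, -10.8, -0.4], "turn": [0, 0, 0], "grip": 0},
  {"xyz": [0, -12, -0.45], "turn": [0, 0, 0], "grip": 0},
  {"xyz": [0, -13.2, -0.45], "turn": [0, 0, 0], "grip": 0},
])

```text
clock: 14.72
tcp_pos: [0.3909, -0.0229, 0.0257]
orientation: [0.003, 0.781, 0.624, 0.002]
wrist_force: [2.3, -0.4, 10.7]
finger_gap: -0.0003
grip_force: 5.9
```

Emit:
apply_moves([
  {"xyz": [0, -1.2, 0], "turn": [0, 0, 0], "grip": 0},
  {"xyz": [0, -2.4, -0.05], "turn": [0, 0, 0], "grip": 0},
  {"xyz": [0, -3.6, -0.05], "turn": [0, 0, 0], "grip": 0},
  {"xyz": [0, -4.8, -0.1], "turn": [0, 0, 0], "grip": 0},
  {"xyz": [0, -6, -0.1], "turn": [0, 0, 0], "grip": 0},
  {"xyz": [0, -7.2, -0.15], "turn": [0, 0, 0], "grip": 0},
])

```text
clock: 15.22
tcp_pos: [0.3837, -0.0213, 0.0257]
orientation: [0.003, 0.781, 0.624, 0.002]
wrist_force: [1.8, -0.4, 11.6]
finger_gap: 0.0001
grip_force: 5.8
```

Emit:
apply_moves([
  {"xyz": [0, 0, -8], "turn": [0, 0, 0], "grip": 0},
  {"xyz": [0, 0, -30], "turn": [0, 0, 0], "grip": 0},
  {"xyz": [0, 0, -60], "turn": [0, 0, 0], "grip": 0},
  {"xyz": [0, 0, -90], "turn": [0, 0, 0], "grip": 0},
  {"xyz": [0, 0, -110], "turn": [0, 0, 0], "grip": 0},
  {"xyz": [0, 0, -110], "turn": [0, 0, 0], "grip": 0},
  {"xyz": [0, 0, -110], "turn": [0, 0, 0], "grip": 0},
  {"xyz": [0, 0, -110], "turn": [0, 0, 0], "grip": 0},
])

```text
clock: 15.88
tcp_pos: [0.3795, -0.0201, 0.1333]
orientation: [-0.0, 0.781, 0.624, -0.0]
wrist_force: [0.5, 0.7, 0.1]
finger_gap: 0.0001
grip_force: 0.0
```

```bash
python3 - <<'E'
from h import *
c=cam("wrist");d=cam("scene");t=cam("top")
cv2.imwrite("pics/w5.png",np.vstack([np.hstack([cv2.resize(c["color"],(400,250)),cv2.resize(t["color"],(400,250))]),cv2.resize(d["color"][150:350,120:440],(800,350))[:, :]]))
print(env.get_state()["clock"])
E
```

```text
16.0333
```

View pics/w5.png

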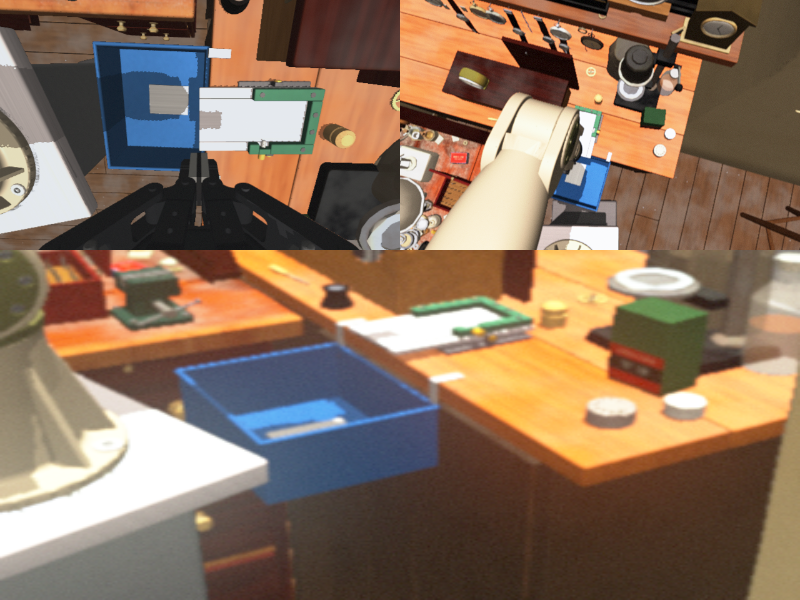

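The plate has left the bed, which is now clear. It lies inside the blue tray (wrist view about (168,100), scene view about (305,428)), and the bystanders are where they were.

Emit:
apply_moves([
  {"xyz": [0, 0, 0], "turn": [0, 0, 0], "grip": 0},
  {"xyz": [0, 0, 0], "turn": [0, 0, 0], "grip": 0},
  {"xyz": [0, 0, 0], "turn": [0, 0, 0], "grip": 0},
  {"xyz": [0, 0, 0], "turn": [0, 0, 0], "grip": 0},
  {"xyz": [0, 0, 0], "turn": [0, 0, 0], "grip": 0},
  {"xyz": [0, 0, 0], "turn": [0, 0, 0], "grip": 0},
])

```text
clock: 16.53
tcp_pos: [0.3801, -0.0203, 0.1338]
orientation: [-0.0, 0.781, 0.624, -0.0]
wrist_force: [0.4, -0.0, 0.3]
finger_gap: 0.0001
grip_force: 0.0
```

```bash
python3 -c "
from h import *
c=cam('wrist');print(pts(c)[155:166:5,260:281:10])
print(ticket.hand_in())"
```

```text
[[[ 3.10806988e-01  6.25523599e-03 -1.15533975e-01]
  [ 3.23135129e-01  3.32532052e-03 -1.16432597e-01]
  [ 3.35842914e-01  6.83758675e-04 -1.15306116e-01]]

 [[ 3.09329536e-01  2.23103947e-04 -1.14167362e-01]
  [ 3.21644983e-01 -2.74952531e-03 -1.15215640e-01]
  [ 3.34217119e-01 -5.54663718e-03 -1.15106159e-01]]

 [[ 3.07409430e-01 -6.14362671e-03 -1.14687281e-01]
  [ 3.19865380e-01 -9.09591868e-03 -1.15415063e-01]
  [ 3.32815406e-01 -1.15762471e-02 -1.13474333e-01]]]
the job is handed in; nothing more can be done
None
```

The plate was slid out flat past the plunger and dropped over the lip; it lies flat on the scrap tray's floor, no wrist-force reading passed about 14 N, the bystanders look unmoved, and the job was handed in at about 17 s without a verdict being returned.

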